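Fit the toothed wheel to the blood-tube mixer

TASK

Pick up the purple toothed wheel by its white square boss and lower it, still in the gripper, over the brass spindle of the blood-tube mixer, rocking it a little about its axis until its teeth drop in with the teeth of the fixed black gear and it sits fully home and flat on the grey deck; only then let go. Leave the smooth grey wheel where it stands.

Things in the scene. Friction and masses are not known exactly. Their poses are not given: they have to be found in the camera images.
- purple_wheel: Loose purple gear, flat on the table, 0.1-0.23 kg, 96 mm over 8 teeth (every 45 degrees, one along its +x; 8 mm wide, 14 mm tall, round underneath). Disc 64 mm across, 14 mm thick; on it, from 14 to 52 mm above the underside, a white square boss to grip, 40 mm over flats that face its +-x and +-y. A 28 mm hole goes through it all. Origin: on the axis at the underside, z up.
- mixer: White tube mixer with lilac band, fixed; place and yaw vary. Origin: on the brass spindle's axis at bench level, z up. Housing x -65 to 125, y -65 to 65 mm; flat grey deck 50 mm above the bench, on which the seated wheel's underside lies. Spindle 24 mm thick to 24 mm above the deck, then tapering to 8 mm at its top, 44 mm above the deck.
- black_gear (a point): Centre of the mixer's fixed black gear at deck height, 75 mm from the spindle along the mixer's +x. 14 mm tall (pin 17), 78 mm over 6 round-topped teeth; one points straight at the spindle. The wheel drops home when a gap of its teeth faces this gear: its yaw relative to the mixer is then 22.5 degrees plus any multiple of 45, with some 10 degrees of play each way.
- grey_wheel: Bystander: loose smooth grey wheel without teeth, 92 mm across, 14 mm thick, with the same white square boss (40 mm wide, 52 mm tall in all). Origin: centre of the underside. It and the purple wheel may have changed places.
There are look-alikes about, which are no part of the job. Of the things that look like the purple_wheel, the smallest one is meant. Leave any brown look-alike of the mixer alone.

How it is judged:
By the outcome, as a careful person would: the job done as asked, in the order asked, and still so for the second after the job is handed in, with the robot touching nothing.
It also fails if it takes over 38 s, if anything falls off the work surface, if the arm or the gripper's body presses on something with over 40 N, if the wrist force passes 120 N, or if a joint passes its speed limit or range.

ROBOT

A 6-joint arm with a two-finger parallel gripper is mounted at the origin on the work surface. World frame = base frame: x ahead of the robot, y to its left, z up, the work surface at z = 0. Lengths are in m, angles in rad, forces in N, time in s.
With the tool pointing down it reaches from about 0.375 to 0.9 m from the base axis. Payload 3.1 kg.
Tool frame: the origin (TCP) lies between the finger pads; the fingertips stand 11 mm ahead of it and the grasp point (between the pads) lies 8 mm behind it; z points along the fingers, y is the line along which they close (so a half turn about z gives the same grasp; the last joint's range is limited). The gripper opens to 87 mm and grips with 3 to 60 N. Pads are 19 mm wide; open, the fingers measure 117 mm over their backs; the gripper's body (75 mm by 190 mm) begins 51 mm behind the grasp point.
Start: joints at [1.123, 0.527, 1.433, -0, 1.181, -0.178], TCP at [0.167, 0.602, 0.234] pointing down, gripper open.
Joint ranges: [-3.08, 3.08], [-0.75, 2.2], [0.22, 2.44], [-1.43, 4.57], [0, 2.65], [-2.85, 2.85]. Speed limits (rad/s): [2.79, 2.79, 3.14, 3.14, 3.14, 3.14].

INTERFACE

Orientations are given as a unit quaternion [x, y, z, w].
In Python, from rig import robot gives the robot as it stands.
- The arm moves only by the tool move_arm, never from a script. Its argument "moves" is text: rows parted by semicolons, each of 7 numbers parted by spaces: the shift along the tool's x, y, z in units of 100 mm (1.0 is 100 mm), then the turn, a rotation vector about the tool's x, y, z in units of 90 degrees (1.0 is 90 degrees), then the opening, from 0 (shut) to 1 (fully open). A call has 1 to 12 rows; each row is the pose to reach, as a shift and turn from the pose commanded when the call began, along the tool's axes at that moment; what a row does not reach only later rows make up. A row lasts 1/10 s, in which the tool goes at most 50 mm and 8.59 degrees, less where a joint would pass 70% of its speed; a pose out of reach is approached as far as the arm can. A call with a number of a shift or a turn outside -1 to 1 is refused whole. A call with a gripper value outside its range is refused whole. The fingers move at their own pace and stop on an object; "squeeze" is the grip in N (left out, the last holds). Time passes only in rows, so rows that repeat a pose let the fingers close. It gives the time, the measured TCP pose, the force, the opening and the grip force at its end, in the units of the state.
- robot.get_obs(): the state, without advancing time (a new reading comes with each control period).
- robot.camera(name): name is "scene" or "top" or "wrist"; returns a dict with "image" (480x640x3 uint8, red, green, blue), "intrinsics" (3x3 intrinsics, pixels), "extrinsics" (4x4, takes a point from world to camera coordinates). Camera axes: x right, y up, looking along -z (the intrinsics and any distortion apply to the point x, -y, -z); pixel columns grow to the right and rows downward; lengths in m; the calibration is good to about 2 mm. A picture is of the moment at which its call begins. There is no depth.
- robot.hand_in(): hands the job in; it is judged then, once.
The state is a dict: "time": time; "q": joint angles; "joint_velocities": joint speeds; "joint_torque": joint torques, N m; "position": TCP position; "tool_rot": TCP orientation; "ft_force": force on the tool from outside, world axes, zero at the start; "moment": the same for the moment, N m; "grip_width": finger opening in m; "grip_force": force on a finger pad.
Only numpy, scipy, OpenCV 4.12 (cv2) and the standard library are available. Lean on these libraries where they do the work, as an engineer would, in place of code of your own. Each camera call takes 0.05 s, during which the arm holds its last target. There are 200 camera calls.

## Working session

There is one attempt and no reset: what is moved stays moved. The work goes in short steps, Python scripts to look and compute and a tool call to move; the robot and the scene stay as the last step left them, time stands still between calls to the robot, and variables do not carry over. Pictures are saved under pics/ and viewed, at most 10 in all, crops included, and the job is handed in when it is done.

Besides the shell and the picture viewer there is one more tool, called as name(argument=value, ...) on one line, values as JSON. move_arm: Moves the arm, as the interface text tells. Shifts and turns lie within -1 to 1; 1 stands for 100 mm of shift or 90 degrees of turn. Its arguments: {"type":"object","properties":{"moves":{"type":"string"},"squeeze":{"type":"number"}},"required":["moves"]}

```bash
mkdir -p pics; cat > h.py <<'E'
import numpy as np,cv2
from rig import robot
def cam(n):
    c=robot.camera(n); return c["image"],np.array(c["intrinsics"]),np.array(c["extrinsics"])
def ray(K,E,p,z):
    d=np.linalg.inv(K)@np.array([p[0],p[1],1.]); d=np.array([d[0],-d[1],-d[2]])
    R,t=E[:3,:3],E[:3,3]; o=-R.T@t; d=R.T@d
    return o+d*(z-o[2])/d[2]
def proj(K,E,P):
    c=E[:3,:3]@np.array(P)+E[:3,3]; u=K@np.array([c[0],-c[1],-c[2]]); return u[:2]/u[2]
E
python3 - <<'E'
from h import *
s,K,E=cam("scene");t,Kt,Et=cam("top")
cv2.imwrite("pics/s.png",s[:,:,::-1]);cv2.imwrite("pics/t.png",t[:,:,::-1])
print(robot.camera("top").keys()); print(Kt,Et); print(robot.get_obs())
E
```

```text
dict_keys(['image', 'intrinsics', 'extrinsics'])
[[619.20118925   0.         324.52438911]
 [  0.         619.20118925 245.17799211]
 [  0.           0.           1.        ]] [[ 1.62244252e-02 -9.99867719e-01 -1.14589378e-03 -4.08751567e-02]
 [ 9.88960438e-01  1.58785945e-02  1.47326583e-01 -4.64915659e-01]
 [-1.47288900e-01 -3.52353275e-03  9.89087238e-01 -1.42097256e+00]
 [ 0.00000000e+00  0.00000000e+00  0.00000000e+00  1.00000000e+00]]
{'time': 0.15, 'q': array([ 1.12250297e+00,  5.28291028e-01,  1.43360190e+00,  1.24056561e-05,
        1.18141685e+00, -1.78497287e-01]), 'joint_velocities': array([-0.0003711 , -0.00381506, -0.00275794, -0.00045673,  0.0002812 ,
       -0.00039647]), 'joint_torque': array([ 4.08710630e-04, -4.40431309e+01, -1.76841009e+01,  6.33611460e-02,
        5.52960718e-02, -9.43948066e-05]), 'position': array([0.16631044, 0.60189992, 0.23277476]), 'tool_rot': array([ 1.34491560e-01,  9.90914367e-01, -8.14974809e-04, -2.70143421e-04]), 'ft_force': array([-0.13925839,  0.09118484, -0.23048243]), 'moment': array([0.01259754, 0.00282093, 0.00728448]), 'grip_force': 0.0, 'grip_width': 0.08725243542556256}
```

View pics/t.png

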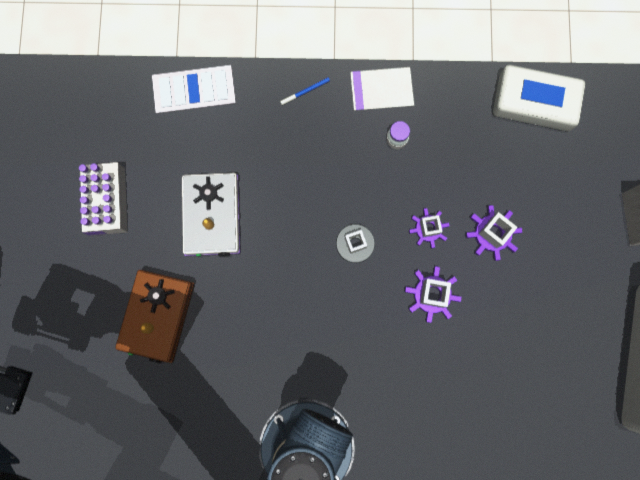

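View pics/s.png

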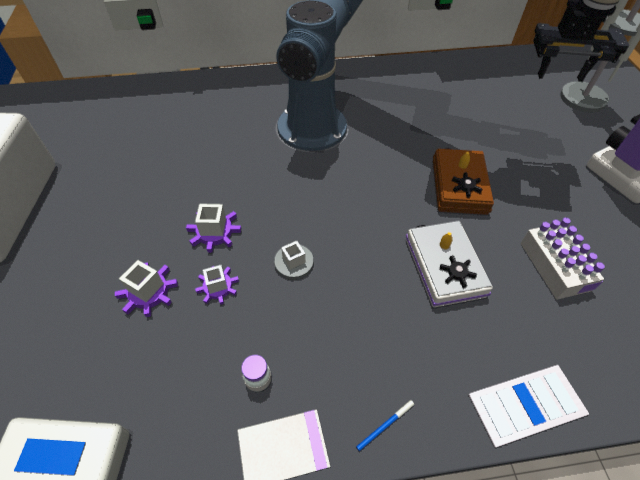

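Top view: purple toothed wheels at (430,227) small, (497,232) large and (434,293) large; smooth grey wheel at (356,243). The white mixer has its spindle near (208,223) and its gear near (208,193); the brown look-alike is at (155,315). I choose the smallest wheel, (430,227).

```bash
python3 - <<'E'
from h import *
t,K,E=cam("top")
hsv=cv2.cvtColor(t,cv2.COLOR_RGB2HSV)
def blobs(m,lo=20):
    n,l,st,c=cv2.connectedComponentsWithStats(m.astype(np.uint8)); return [(i,st[i],c[i]) for i in range(1,n) if st[i,4]>lo],l
m=cv2.inRange(hsv,(125,100,60),(150,255,255))
for i,s,c in blobs(m,60)[0]: print("purple",s,c)
# small wheel
x0,y0,x1,y1=405,202,455,252
sub=np.zeros_like(m); sub[y0:y1,x0:x1]=m[y0:y1,x0:x1]
pts=np.argwhere(sub)[:,::-1]
W=np.array([ray(K,E,p,.014) for p in pts])
(c,r)=cv2.minEnclosingCircle(W[:,:2].astype(np.float32)); print("purple circle",c,r)
c=np.array(c)
d=W[:,:2]-c; rr=np.hypot(*d.T); a=np.arctan2(d[:,1],d[:,0])[(rr>.037)]
print("teeth phase deg mod45",np.degrees(np.angle(np.exp(8j*a).sum()))/8)
wh=((hsv[...,1]<50)&(hsv[...,2]>150)).astype(np.uint8); sb=np.zeros_like(wh); sb[y0:y1,x0:x1]=wh[y0:y1,x0:x1]
cs,_=cv2.findContours(sb,cv2.RETR_EXTERNAL,cv2.CHAIN_APPROX_NONE); k=max(cs,key=cv2.contourArea)[:,0]
B=np.array([ray(K,E,p,.052)[:2] for p in k]).astype(np.float32)
print("boss",cv2.minAreaRect(B*1000))
# mixer
sx=slice(175,240)
br=cv2.inRange(hsv,(10,100,60),(30,255,255)); 
for i,s,c2 in blobs(br)[0]:
    if 175<c2[0]<240 and 165<c2[1]<260: print("spindle",s,c2,ray(K,E,c2,.08))
bk=(hsv[...,2]<60).astype(np.uint8)[180:212,190:228]
pp=np.argwhere(bk)[:,::-1]+[190,180]
G=np.array([ray(K,E,p,.064)[:2] for p in pp]).astype(np.float32)
print("gear",cv2.minEnclosingCircle(G))
z=((hsv[...,1]<60)&(hsv[...,2]>110)).astype(np.uint8); q=np.zeros_like(z); q[165:262,172:246]=z[165:262,172:246]
cs,_=cv2.findContours(q,cv2.RETR_EXTERNAL,cv2.CHAIN_APPROX_NONE); k=max(cs,key=cv2.contourArea)[:,0]
print("house",cv2.minAreaRect(np.array([ray(K,E,p,.05)[:2]*1000 for p in k]).astype(np.float32)))
a=cv2.resize(t[195:260,400:465],(390,390),interpolation=2);b=cv2.resize(t[165:265,170:250],(312,390),interpolation=2)
cv2.imwrite("pics/c.png",np.hstack([a,b])[:,:,::-1])
E
```

```text
purple [356  94   7  16  68] [358.88235294 101.88235294]
purple [390 122  20  19 251] [399.65338645 130.19920319]
purple [466 205  56  56 801] [489.23970037 235.50686642]
purple [409 215  38  33 347] [424.5389049 233.3573487]
purple [405 266  47  57 739] [425.80920162 296.07171854]
purple [448 290  14  15  91] [454.05494505 297.65934066]
purple circle (0.5149045586585999, -0.2823638319969177) 0.04929742217063904
teeth phase deg mod45 10.950891358543375
boss ((515.1820068359375, -282.7597351074219), (41.855770111083984, 40.51832962036133), 10.766201972961426)
spindle [203 219  11  10  79] [207.72151899 223.35443038] [0.50492238 0.23455957 0.08      ]
gear ((0.5797739028930664, 0.24026891589164734), 0.03719957917928696)
house ((535.2286376953125, 238.07257080078125), (192.9277801513672, 131.22894287109375), 3.4759490489959717)
```

View pics/c.png

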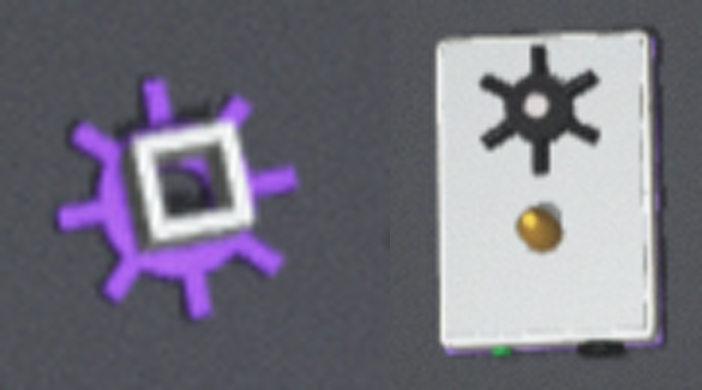

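Crop: the small wheel has 8 teeth and measures 98 mm across, against 96 mm given, so the choice holds. Boss flats and teeth agree on a yaw of 10.8°. The mixer is at yaw 3.5° with its spindle at about (0.505, 0.236). I'll set out now.

move_arm(moves="-0.95 -0.78 0 0 0 1 1; -0.95 -0.78 0 0 0 1 1; -0.95 -0.78 0 0 0 1 1; -0.95 -0.78 0 0 0 1 1; -0.95 -0.78 0 0 0 1 1; -0.95 -0.78 0 0 0 1 1; -0.95 -0.78 0 0 0 1 1; -0.95 -0.78 0 0 0 1 1; -0.95 -0.78 0 0 0 1 1; -0.95 -0.78 0 0 0 1 1; -0.95 -0.78 0 0 0 1 1")

```text
time: 1.3
position: [0.2372, 0.5018, 0.2334]
tool_rot: [0.797, 0.604, -0.0, 0.0]
ft_force: [0.1, 0.1, -0.3]
grip_width: 0.0873
grip_force: 0.0
```

move_arm(moves="-0.78 0.95 0 0 0 0 1; -0.78 0.95 0 0 0 0 1; -0.78 0.95 0 0 0 0 1")

```text
time: 1.6
position: [0.3092, 0.3988, 0.2333]
tool_rot: [0.796, 0.605, -0.001, 0.001]
ft_force: [1.5, -0.8, 0.5]
grip_width: 0.0874
grip_force: 0.0
```

move_arm(moves="-0.78 0.95 0 0 0 0 1; -0.78 0.95 0 0 0 0 1; -0.78 0.95 0 0 0 0 1")

```text
time: 1.9
position: [0.3807, 0.2982, 0.2336]
tool_rot: [0.797, 0.605, 0.0, 0.001]
ft_force: [0.8, 0.2, -0.3]
grip_width: 0.087
grip_force: 0.0
```

move_arm(moves="-0.78 0.95 0 0 0 0 1; -0.78 0.95 0 0 0 0 1; -0.78 0.95 0 0 0 0 1")

```text
time: 2.2
position: [0.4521, 0.1975, 0.2337]
tool_rot: [0.797, 0.604, 0.001, 0.001]
ft_force: [-0.0, 0.4, 0.3]
grip_width: 0.0868
grip_force: 0.0
```

move_arm(moves="-0.89 0.38 0 0 0 0 1; -0.89 0.38 0 0 0 0 1; -0.89 0.38 0 0 0 0 1")

```text
time: 2.5
position: [0.4639, 0.0997, 0.2335]
tool_rot: [0.798, 0.603, -0.0, 0.001]
ft_force: [-0.2, 0.2, 0.6]
grip_width: 0.087
grip_force: 0.0
```

move_arm(moves="-0.89 0.38 0 0 0 0 1; -0.89 0.38 0 0 0 0 1; -0.89 0.38 0 0 0 0 1")

```text
time: 2.8
position: [0.4773, 0.0044, 0.2338]
tool_rot: [0.797, 0.603, 0.0, 0.002]
ft_force: [-0.2, 0.4, 0.3]
grip_width: 0.0871
grip_force: 0.0
```

move_arm(moves="-0.89 0.38 0 0 0 0 1; -0.89 0.38 0 0 0 0 1; -0.89 0.38 0 0 0 0 1")

```text
time: 3.1
position: [0.4905, -0.0914, 0.2339]
tool_rot: [0.797, 0.604, 0.0, 0.002]
ft_force: [0.4, 0.8, 0.3]
grip_width: 0.087
grip_force: 0.0
```

move_arm(moves="-0.89 0.38 0 0 0 0 1; -0.89 0.38 0 0 0 0 1; -0.89 0.38 0 0 0 0 1")

```text
time: 3.4
position: [0.5034, -0.1871, 0.2338]
tool_rot: [0.797, 0.604, 0.0, 0.002]
ft_force: [0.3, 1.1, 0.1]
grip_width: 0.0871
grip_force: 0.0
```

move_arm(moves="-0.89 0.38 0 0 0 0.71 1; -0.89 0.38 0 0 0 0.71 1; -0.89 0.38 0 0 0 0.71 1; -0.89 0.38 0 0 0 0.71 1; -0.89 0.38 0 0 0 0.71 1; -0.89 0.38 0 0 0 0.71 1; -0.89 0.38 0 0 0 0.71 1; -0.89 0.38 0 0 0 0.71 1; -0.89 0.38 0 0 0 0.71 1; -0.89 0.38 0 0 0 0.71 1")

```text
time: 4.4
position: [0.5144, -0.2774, 0.2334]
tool_rot: [0.996, 0.094, -0.0, -0.001]
ft_force: [-0.3, 0.1, 0.7]
grip_width: 0.0873
grip_force: 0.0
```

```bash
python3 - <<'E'
from h import *
o=robot.get_obs(); print(o["time"],o["position"],o["tool_rot"],o["q"])
w,K,E=cam("wrist"); cv2.imwrite("pics/w1.png",w[:,:,::-1]); print(K,E, proj(K,E,[.515,-.2825,.052]))
E
```

```text
4.4 [ 0.51440164 -0.27735978  0.23339613] [ 9.95556746e-01  9.41616548e-02 -2.29056131e-04 -5.43469194e-04] [-6.85831808e-01  4.73202037e-01  1.53647054e+00  4.97291369e-04
  1.13301028e+00  6.96150703e-01]
[[381.51460335   0.         321.02098722]
 [  0.         381.51460335 240.63533615]
 [  0.           0.           1.        ]] [[ 1.87132368e-01 -9.82334615e-01 -4.26746365e-04 -3.68785941e-01]
 [ 9.47925107e-01  1.80691378e-01 -2.62275843e-01 -4.06003941e-01]
 [ 2.57719749e-01  4.86757759e-02  9.64992850e-01 -5.08609458e-01]
 [ 0.00000000e+00  0.00000000e+00  0.00000000e+00  1.00000000e+00]] [326.72430743 220.97396465]
```

View pics/w1.png

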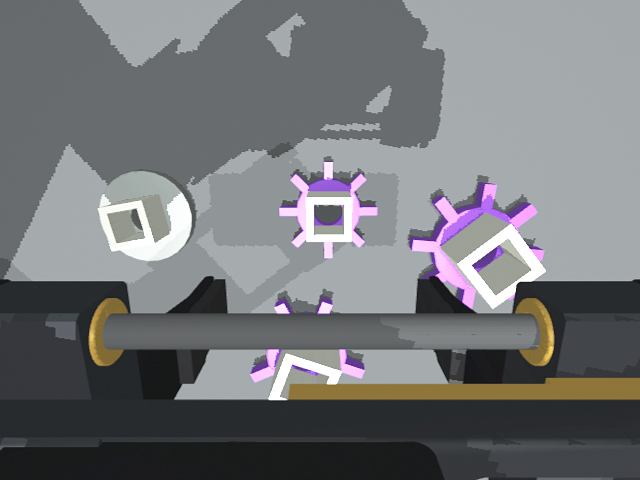

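The wrist view shows the small wheel at (328,212), its boss top squarely aligned at (328,219), and both large wheels and the grey one clear of it. I'll refine on the boss outline.

```bash
python3 - <<'E'
from h import *
w,K,E=cam("wrist"); hsv=cv2.cvtColor(w,cv2.COLOR_RGB2HSV)
q=np.zeros(w.shape[:2],np.uint8); q[190:250,295:365]=((hsv[...,1]<20)&(hsv[...,2]>235))[190:250,295:365]
cs,_=cv2.findContours(q,cv2.RETR_EXTERNAL,cv2.CHAIN_APPROX_NONE);k=max(cs,key=cv2.contourArea)[:,0]
B=np.array([ray(K,E,p,.052)[:2]*1000 for p in k]).astype(np.float32); print(cv2.minAreaRect(B))
o=robot.get_obs(); from scipy.spatial.transform import Rotation as R
r=R.from_quat(o["tool_rot"]); c=np.array(cv2.minAreaRect(B)[0])/1000
print(o["position"],r.inv().apply(np.r_[c,.033]-o["position"]), r.as_matrix()[:,1], np.degrees(np.arctan2(r.as_matrix()[1,1],r.as_matrix()[0,1])))
E
```

```text
((516.67138671875, -283.8639831542969), (39.913246154785156, 41.44926834106445), 10.7593994140625)
[ 0.51432136 -0.2781192   0.23349886] [0.00127597 0.00619677 0.20049511] [ 1.86462610e-01 -9.82461892e-01 -5.71307702e-04] -79.25358050803625
```

move_arm(moves="0.01 0.06 0.5 0 0 0 1; 0.01 0.06 1 0 0 0 1; 0.01 0.06 1 0 0 0 1")

```text
time: 4.8
position: [0.5118, -0.2812, 0.1267]
tool_rot: [0.996, 0.093, -0.006, -0.006]
ft_force: [-1.1, 1.1, 0.4]
grip_width: 0.087
grip_force: 0.0
```

move_arm(moves="0 0 0.3 0 0 0 1; 0 0 0.6 0 0 0 1; 0 0 0.8 0 0 0 1; 0 0 1 0 0 0 1; 0 0 1 0 0 0 1; 0 0 1 0 0 0 0.3; 0 0 1 0 0 0 0.3; 0 0 1 0 0 0 0.3; 0 0 1 0 0 0 0.3; 0 0 1 0 0 0 0.3; 0 0 1 0 0 0 0.3; 0 0 1 0 0 0 0.3", squeeze=30)

```text
time: 6.0
position: [0.5161, -0.2846, 0.0336]
tool_rot: [0.996, 0.093, -0.0, -0.0]
ft_force: [0.2, 0.3, 0.6]
grip_width: 0.0398
grip_force: 30.0
```

move_arm(moves="0 0 -0.2 0 0 0 0.3; 0 0 -0.6 0 0 0 0.3; 0 0 -1 0 0 0 0.3; 0 0 -1 0 0 0 0.3")

```text
time: 6.4
position: [0.5192, -0.2871, 0.1384]
tool_rot: [0.996, 0.093, 0.004, 0.004]
ft_force: [1.2, -0.8, -1.6]
grip_width: 0.0396
grip_force: 30.0
```

move_arm(moves="0.14 -0.4 -0.4 0 0 0 0.3; 0.14 -0.85 -0.4 0 0 0 0.3; 0.14 -0.85 -0.4 0 0 0 0.3")

```text
time: 6.7
position: [0.5112, -0.1924, 0.1731]
tool_rot: [0.996, 0.095, -0.003, -0.003]
ft_force: [-1.0, -0.4, -2.6]
grip_width: 0.0397
grip_force: 30.0
```

move_arm(moves="0.14 -0.4 0 0 0 0 0.3; 0.14 -0.85 0 0 0 0 0.3; 0.14 -0.85 0 0 0 0 0.3")

```text
time: 7.0
position: [0.5081, -0.1067, 0.1716]
tool_rot: [0.995, 0.095, -0.004, -0.003]
ft_force: [-0.3, 0.5, -2.2]
grip_width: 0.0397
grip_force: 30.0
```

move_arm(moves="0.14 -0.4 0 0 0 0 0.3; 0.14 -0.85 0 0 0 0 0.3; 0.14 -0.85 0 0 0 0 0.3")

```text
time: 7.3
position: [0.5068, -0.0219, 0.1719]
tool_rot: [0.995, 0.095, -0.003, -0.002]
ft_force: [-0.6, -0.4, -2.0]
grip_width: 0.0395
grip_force: 30.0
```

move_arm(moves="0.14 -0.4 0 0 0 0 0.3; 0.14 -0.85 0 0 0 0 0.3; 0.14 -0.85 0 0 0 0 0.3")

```text
time: 7.6
position: [0.5058, 0.0633, 0.1723]
tool_rot: [0.995, 0.095, -0.003, -0.001]
ft_force: [0.1, -0.0, -2.2]
grip_width: 0.0394
grip_force: 30.0
```

move_arm(moves="0.14 -0.4 0 0 0 0 0.3; 0.14 -0.85 0 0 0 0 0.3; 0.14 -0.85 0 0 0 0 0.3; 0.14 -0.85 0 0 0 0 0.3")

```text
time: 8.0
position: [0.506, 0.1456, 0.1727]
tool_rot: [0.996, 0.094, -0.001, 0.0]
ft_force: [0.7, 0.4, -2.6]
grip_width: 0.0401
grip_force: 30.0
```

```bash
python3 - <<'E'
from h import *
o=robot.get_obs(); print(o["time"],o["position"],o["tool_rot"],o["q"],o["grip_width"])
w,K,E=cam("wrist"); cv2.imwrite("pics/w2.png",w[:,:,::-1]); print(proj(K,E,[.505,.2357,.094]),proj(K,E,[.5799,.2403,.064]))
E
```

```text
8.0 [0.50599547 0.14563792 0.17266511] [ 9.95579846e-01  9.39135176e-02 -9.30588543e-04  3.95487546e-04] [ 6.83245961e-02  4.82251732e-01  1.73907658e+00 -1.05234991e-03
  9.22104823e-01  1.45165313e+00] 0.040063105436362115
[177.19971305 230.46702207] [197.32743161 106.81711187]
```

View pics/w2.png

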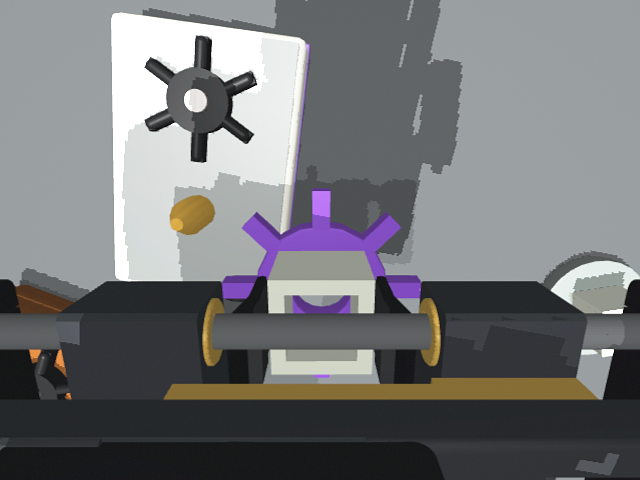

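Wrist view: wheel square in the jaws with a tooth at (321,205), the spindle tip at about (176,225), and the black gear's pin at (197,100). I'll measure the spindle, the gear and the held wheel in this same camera.

```bash
python3 - <<'E'
from h import *
from scipy.spatial.transform import Rotation as R
w,K,E=cam("wrist"); o=robot.get_obs(); hsv=cv2.cvtColor(w,cv2.COLOR_RGB2HSV)
br=cv2.inRange(hsv,(10,120,80),(30,255,255)); br[:185]=0; br[245:]=0; br[:,:150]=0; br[:,230:]=0
k=np.argwhere(br)[:,::-1]; print("brass bbox",k.min(0),k.max(0))
# bright tip cap
tip=cv2.inRange(hsv,(10,120,215),(32,255,255))&br; k2=np.argwhere(tip)[:,::-1]; print("tip",len(k2),k2.mean(0) if len(k2) else 0)
p=(176.5,225); print("spindle",ray(K,E,p,.094))
pin=(hsv[...,1]<25)&(hsv[...,2]>200); q=np.zeros_like(br); q[85:115,183:210]=pin[85:115,183:210]; k=np.argwhere(q)[:,::-1]; print("pin",k.mean(0),ray(K,E,k.mean(0),.067))
pu=cv2.inRange(hsv,(125,80,60),(150,255,255)); zb=o["position"][2]-.0336
t=np.argwhere(pu[:225,305:340])[:,::-1]+[305,0]; print("front tooth top row",t.min(0),t.max(0)); yt=t[:,1].min()
print("tooth tip", ray(K,E,((t[t[:,1]<yt+3][:,0]).mean(),yt),zb+.014))
r=R.from_quat(o["tool_rot"]).as_matrix(); print("tcp",o["position"],"expected tooth tip",o["position"]+.048*r[:,0])
sub=cv2.resize(w[180:250,140:240],(700,490),interpolation=cv2.INTER_CUBIC); cv2.imwrite("pics/w2c.png",sub[:,:,::-1])
E
```

```text
brass bbox [169 196] [212 234]
tip 105 [174.83809524 224.64761905]
spindle [0.50895016 0.23574348 0.094     ]
pin [193.39162562 100.76600985] [0.58365856 0.24137133 0.067     ]
front tooth top row [305  44] [339 224]
tooth tip [0.61155783 0.1705801  0.15340814]
tcp [0.50666267 0.14445563 0.17300814] expected tooth tip [0.55384309 0.15328773 0.17296204]
```

View pics/w2c.png

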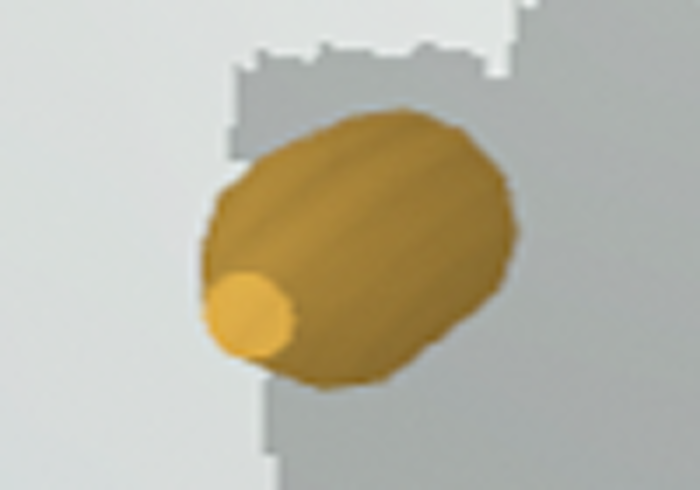

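Crop: the tip cap is at full-image (175.7, 225). The held wheel's tooth tip, at (321,190), gives a relative check.

```bash
python3 - <<'E'
from h import *
from scipy.spatial.transform import Rotation as R
w,K,E=cam("wrist"); o=robot.get_obs(); hsv=cv2.cvtColor(w,cv2.COLOR_RGB2HSV)
P=o["position"]; r=R.from_quat(o["tool_rot"]).as_matrix()
pu=cv2.inRange(hsv,(125,80,60),(150,255,255)); t=np.argwhere(pu[175:240,308:335])[:,::-1]+[308,175]; y=t[:,1].min(); x=t[t[:,1]<y+15][:,0].mean(); print(x,y)
T=ray(K,E,(x,y),P[2]-.0336+.014); print("tip rel tool",r.T@(T-P))
# white boss top outline
q=np.zeros(pu.shape,np.uint8); 
for z,p in((.094,(175.7,225)),(.064,(199,100.5))): print(ray(K,E,p,z))
S=ray(K,E,(175.7,225),.094); print("spindle rel tool",r.T@(S-P)); print("yaw y",np.degrees(np.arctan2(r[1,1],r[0,1])))
# scene cam, tip of spindle
s,Ks,Es=cam("scene"); hs=cv2.cvtColor(s,cv2.COLOR_RGB2HSV); b=cv2.inRange(hs,(10,120,80),(32,255,255)); b[:225]=0;b[260:]=0;b[:,:430]=0;b[:,465:]=0
k=np.argwhere(b)[:,::-1]; print("scene brass",k.min(0),k.max(0),len(k)); 
for P0 in([.505,.2357],[.509,.236]): print([proj(Ks,Es,P0+[z]) for z in(.074,.094)])
t0,Kt,Et=cam("top"); print([[proj(Kt,Et,P0+[z]) for z in(.05,.094)] for P0 in([.505,.2357],[.509,.236])])
y=k[:,1].min(); print("scene tip px",k[k[:,1]<y+2].mean(0))
E
```

```text
320.93594306049823 188
tip rel tool [ 4.97145859e-02 -7.49906644e-05  1.95665646e-02]
[0.50921001 0.23587711 0.094     ]
[0.58498536 0.23838996 0.064     ]
spindle rel tool [ 0.01920776 -0.08962253  0.07909994]
yaw y -79.43958019875164
scene brass [440 233] [451 248] 143
[array([445.4308702, 236.9459914]), array([447.62662836, 231.57184908])]
[array([446.11830007, 238.3602188 ]), array([448.33097946, 232.99710583])]
[[array([209.64561977, 225.65334068]), array([206.06046423, 222.18728674])], [array([209.59190106, 223.96685243]), array([206.00658751, 220.44997216])]]
scene tip px [448.375 233.625]
```

Three views put the spindle at about (0.507, 0.236). The held wheel has nearly no offset in hand. I'll go over it, turn to yaw 26°, and start down.

move_arm(moves="0.17 -0.4 0 0 0 -0.08 0.3; 0.17 -0.8 0 0 0 -0.17 0.3; 0.17 -0.9 0 0 0 -0.17 0.3; 0.17 -0.9 0 0 0 -0.17 0.3; 0.17 -0.9 0 0 0 -0.17 0.3; 0.17 -0.9 0 0 0 -0.17 0.3")

```text
time: 8.85
position: [0.5069, 0.2359, 0.1735]
tool_rot: [0.975, 0.223, -0.0, 0.0]
ft_force: [0.3, -0.1, -2.5]
grip_width: 0.04
grip_force: 30.0
```

```bash
python3 - <<'E'
from h import *
from scipy.spatial.transform import Rotation as R
s,K,E=cam("scene"); o=robot.get_obs();P=o["position"];r=R.from_quat(o["tool_rot"]).as_matrix()
print(P,np.degrees(np.arctan2(r[1,1],r[0,1])),r[:,2],o["ft_force"],o["moment"])
w,_,_=cam("wrist")
cv2.imwrite("pics/v.png",np.hstack([cv2.resize(s[150:310,370:530],(400,400),interpolation=2),cv2.resize(w,(400,400))])[:,:,::-1])
E
```

```text
[0.50693492 0.23592249 0.17353332] -64.1839655681501 [-1.81346158e-04 -4.38835399e-04 -9.99999887e-01] [ 0.61551842 -0.67595702 -2.25881774] [-0.08866991  0.14647755 -0.0316457 ]
```

View pics/v.png

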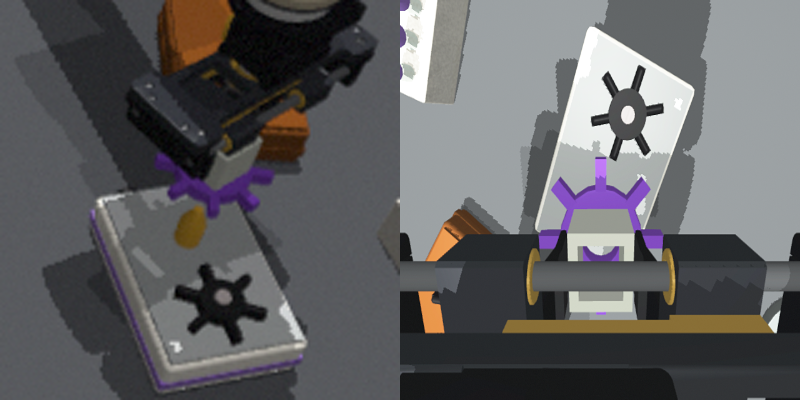

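Scene crop: the wheel hangs just above the spindle (190,225). Wrist half: the gear's near tooth (616,155) points into the gap between the wheel teeth at (600,160) and (642,185). I'll lower it.

move_arm(moves="0 0 0.2 0 0 0 0.3; 0 0 0.4 0 0 0 0.3; 0 0 0.5 0 0 0 0.3; 0 0 0.55 0 0 0 0.3; 0 0 0.6 0 0 0 0.3; 0 0 0.6 0 0 0 0.3")

```text
time: 9.55
position: [0.5068, 0.2372, 0.1134]
tool_rot: [0.975, 0.224, -0.0, 0.0]
ft_force: [0.3, 0.1, -2.1]
grip_width: 0.0397
grip_force: 30.0
```

move_arm(moves="0 0 0.05 0 0 0 0.3; 0 0 0.1 0 0 0 0.3; 0 0 0.13 0 0 0 0.3; 0 0 0.13 0 0 0 0.3")

```text
time: 9.95
position: [0.5063, 0.2373, 0.1001]
tool_rot: [0.974, 0.225, -0.001, 0.0]
ft_force: [-1.2, 0.1, -3.0]
grip_width: 0.0399
grip_force: 30.0
```

move_arm(moves="0 0 0.02 0 0 0 0.3; 0 0 0.04 0 0 0 0.3; 0 0 0.06 0 0 0 0.3; 0 0 0.06 0 0 0 0.3")

```text
time: 10.35
position: [0.5065, 0.2373, 0.0943]
tool_rot: [0.974, 0.224, -0.0, 0.0]
ft_force: [-0.6, 0.0, -2.1]
grip_width: 0.0398
grip_force: 30.0
```

move_arm(moves="0 0 0.02 0 0 0.02 0.3; 0 0 0.04 0 0 0.02 0.3; 0 0 0.06 0 0 -0.02 0.3; 0 0 0.08 0 0 -0.02 0.3; 0 0 0.08 0 0 0 0.3; 0 0 0.08 0 0 0 0.3")

```text
time: 10.95
position: [0.5066, 0.2373, 0.0864]
tool_rot: [0.975, 0.224, -0.0, 0.0]
ft_force: [-0.2, 0.4, -2.4]
grip_width: 0.0396
grip_force: 30.0
```

move_arm(moves="0 0 0.01 0 0 0.02 0.3; 0 0 0.02 0 0 0 0.3; 0 0 0.03 0 0 -0.02 0.3; 0 0 0.035 0 0 0 0.3; 0 0 0.035 0 0 0 0.3")

```text
time: 11.45
position: [0.5066, 0.2374, 0.0836]
tool_rot: [0.974, 0.224, 0.0, -0.0]
ft_force: [-1.2, -0.8, 3.4]
grip_width: 0.0401
grip_force: 30.0
```

The force rises right at the expected seated height of 0.0836. I'll press slightly to confirm.

move_arm(moves="0 0 0.005 0 0 0.02 0.3; 0 0 0.005 0 0 -0.02 0.3; 0 0 0.005 0 0 0 0.3")

```text
time: 11.75
position: [0.5072, 0.2376, 0.0836]
tool_rot: [0.974, 0.225, 0.001, -0.0]
ft_force: [-1.1, -0.2, 5.7]
grip_width: 0.0399
grip_force: 30.0
```

```bash
python3 - <<'E'
from h import *
s,K,E=cam("scene"); o=robot.get_obs(); print(o["position"],o["ft_force"],o["moment"])
w,_,_=cam("wrist")
cv2.imwrite("pics/v2.png",np.hstack([cv2.resize(s[170:310,390:530],(400,400),interpolation=2),cv2.resize(w[:300,180:480],(400,400))])[:,:,::-1])
E
```

```text
[0.50720079 0.23754138 0.08359886] [-1.62654868  0.14861561  4.20592592] [-0.01397477  0.41481862  0.00328605]
```

View pics/v2.png

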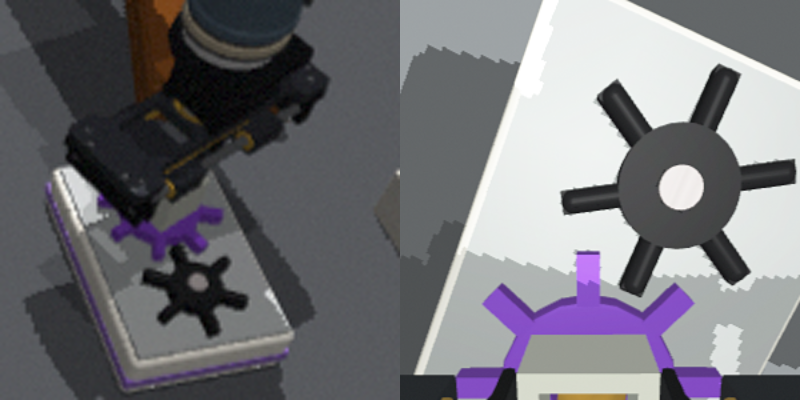

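The gear tooth (630,285) sits inside the wheel's gap between (588,260) and (680,300), the spindle shows in the hole, and the wheel lies on the deck. I'll release and go straight up.

move_arm(moves="0 0 0 0 0 0 0.6; 0 0 0 0 0 0 0.8; 0 0 0 0 0 0 0.9; 0 0 0 0 0 0 0.9; 0 0 0 0 0 0 0.9; 0 0 0 0 0 0 0.9; 0 0 -0.1 0 0 0 0.9; 0 0 -0.3 0 0 0 0.9; 0 0 -0.6 0 0 0 0.9; 0 0 -1 0 0 0 0.9; 0 0 -1 0 0 0 0.9")

```text
time: 12.95
position: [0.5104, 0.2384, 0.1884]
tool_rot: [0.974, 0.225, 0.006, -0.0]
ft_force: [0.4, 1.0, 0.2]
grip_width: 0.0782
grip_force: 0.0
```

move_arm(moves="-0.3 0 -0.4 0 0 0 0.9; -0.7 0 -0.8 0 0 0 0.9; -0.7 0 -0.8 0 0 0 0.9; -0.7 0 -0.8 0 0 0 0.9")

```text
time: 13.35
position: [0.4436, 0.2067, 0.2638]
tool_rot: [0.975, 0.224, 0.002, 0.0]
ft_force: [0.6, -0.3, -0.3]
grip_width: 0.0785
grip_force: 0.0
```

```bash
python3 - <<'E'
from h import *
s,K,E=cam("scene"); t,Kt,Et=cam("top"); o=robot.get_obs(); print(o["position"],o["ft_force"],o["grip_width"])
w,_,_=cam("wrist")
cv2.imwrite("pics/v3.png",np.hstack([cv2.resize(s[170:310,390:530],(400,400),interpolation=2),cv2.resize(w[:,80:560],(400,400))])[:,:,::-1])
E
```

```text
[0.4441436  0.20683868 0.26214825] [ 0.01169348 -0.25470252  0.29233547] 0.07818569697134087
```

View pics/v3.png

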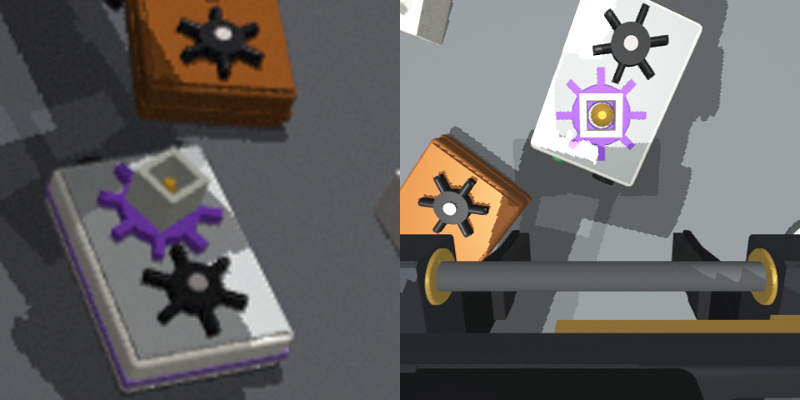

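The wheel lies flat on the deck, centred on the spindle (602,115) and meshed with the gear. The gripper is clear.

```bash
python3 -c "
from rig import robot
print(robot.hand_in())"
```

```text
the job is handed in; nothing more can be done
None
```

The smallest purple wheel is on the white mixer's spindle, meshed with the black gear and flat on the deck. I let go only after it was seated and handed the job in at about 13.5 s; the arm never went near the grey wheel.

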